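Put a lithium cell on charge in the last free bay

ROBOT

A 7-joint arm with a two-finger parallel gripper is mounted at the origin on the work surface. World frame = base frame: x ahead of the robot, y to its left, z up, the work surface at z = 0. Lengths are in m, angles in rad, forces in N, time in s.
With the tool pointing down it reaches from about 0.425 to 0.925 m from the base axis. Payload 6.8 kg.
Tool frame: the origin (TCP) lies midway between the tips of the shut fingers; the grasp point (between the pads) lies 19 mm behind it; z points along the fingers, y is the line along which they close (so a half turn about z gives the same grasp; the last joint's range is limited). The gripper opens to 85 mm and grips with 20 to 120 N. Pads are 22 mm wide; open, the fingers measure 114 mm over their backs; the gripper's body (76 mm by 85 mm) begins 54 mm behind the grasp point. The pads swing forward as they close: fully open they stand 13 mm farther back than shut.
Start: joints at [-1.302, 0.477, 0.022, 1.555, -0.011, 1.109, -0.083], TCP at [0.248, 0.628, 0.231] pointing down, gripper open.
Joint ranges: [-2.96, 2.96], [-0.34, 2.1], [-1.41, 1.46], [0.24, 2.44], [-1.37, 4.51], [0.17, 1.92], [-2.96, 2.96]. Speed limits (rad/s): [2.39, 2.39, 3.14, 3.14, 3.14, 3.14, 3.14].

INTERFACE

Orientations are given as a rotation vector (axis times angle).
In Python, from bench import r gives the robot as it stands. The module is installed in compiled form; this text tells all that it offers.
- The arm moves only by the tool apply_moves, never from a script. Its argument "rows" is a list of rows, each a list of 6 numbers: the shift along the tool's x, y, z scaled (see below), then the turn, a rotation vector about the tool's x, y, z scaled (see below). A call has 1 to 5 rows; each row is the pose to reach, as a shift and turn from the pose commanded when the call began, along the tool's axes at that moment; what a row does not reach only later rows make up. The controller multiplies each number of a shift by 0.25 m and each number of a turn by 90 degrees. A row lasts 1/8 s, in which the tool goes at most 62.5 mm and 10.7 degrees, less where a joint would pass 70% of its speed; a pose out of reach is approached as far as the arm can. A call with a number of a shift or a turn outside -1 to 1 is refused whole. A call with a gripper value outside its range is refused whole. "claw" is the opening, from 0 (shut) to 1 (fully open), set as the call begins (left out, the last holds). The fingers move at their own pace and stop on an object; "newtons" is the grip in N (left out, the last holds). Time passes only in rows, so rows that repeat a pose let the fingers close. It gives the time, the measured TCP pose, the force, the opening and the grip force at its end, in the units of the state.
- r.get_obs(): the state, without advancing time (a new reading comes with each control period).
- r.grab_frame(name): name is "scene" or "top"; returns a dict with "pixels" (400x640x3 uint8, red, green, blue), "intrinsics" (3x3 intrinsics, pixels), "eye" and "attitude" of the camera in the world. Camera axes: x right, y up, looking along -z (the intrinsics and any distortion apply to the point x, -y, -z); pixel columns grow to the right and rows downward; lengths in m; the calibration is good to about 2 mm. A picture is of the moment at which its call begins. There is no depth.
- r.hand_in(): hands the job in; it is judged then, once.
Trained networks look in a picture, given as the dict that the camera call returned (one of the last four; its "shot" number tells which), for a name from the list of things; names that differ only in an ending like _2 or _b are one class to them, and where a whole thing is asked for, a point or a joint stands for the part that bears it (a point fixed in the world has none). Each returns a list of dicts, best first, with "conf" (0 to 1); they miss things now and then, are a little off and sometimes report something else, mostly with a low value. They report only what shows in the picture. A call takes as long as a camera call. They do not tell look-alikes from the thing itself.
- r.search_frame(picture, thing): "rect" ([left, top, width, height] in pixels, round what is visible of it).
- r.outline_of(picture, thing): "pixels" (400x640 bool, what is visible of it) and "rect" ([left, top, width, height] in pixels, round what is visible of it).
- r.landmark_of(picture, thing): "point" ([column, row] in pixels: a listed point, or the origin of a listed thing).
The state is a dict: "clock": time; "joints": joint angles; "qvel": joint speeds; "tau": joint torques, N m; "tcp_pos": TCP position; "orientation": TCP orientation; "contact_force": force on the tool from outside, world axes, zero at the start; "moment": the same for the moment, N m; "grip_width": finger opening in m; "gripper_force": force on a finger pad.
Only numpy, scipy, OpenCV 4.12 (cv2) and the standard library are available. Lean on these libraries where they do the work, as an engineer would, in place of code of your own. Each camera call takes 0.05 s, during which the arm holds its last target. There are 200 camera calls.

TASK

Put the orange cell on charge: lay it in the one free V-shaped bay of the charger, its white-ringed plus end at the display end, so that it lies level and fully home between the sprung slider and the fixed contact, like the blue cells beside it. There is no room for fingers beside it down in the bay, so its bare end goes in first, tilted, against the slider, and a fingertip can then push it back against the spring and down; do not force it. Leave the blue cells home in their bays, and the green cell and the other things on the desk where they are.

Things in the scene. Friction and masses are not known exactly. Their poses are not given: they have to be found in the camera images.
- charger: Black four-bay cell charger fixed to the desk, 149 mm long (its x, -72 to +77 mm), 112 mm wide (its y). Origin: centre of its underside, z up; x runs along the bays from the slider end (-x, the side of the mat) to the display end (+x). Bays at y = -39, -13, +13, +39 mm; only y = +13 is free. End wall behind the sliders (x = -72 to -66 mm): 28 mm high. A flat white power bank (15 mm high, fixed) lies beyond the display end.
- bay (a point): Where the centre of a cell lies when home in the free bay: charger x = 0, y = +13, z = 26 mm (cell top then at z = 36.5 mm). All bays are straight V-grooves along charger x, flanks sloping 35 degrees, V bottom at z = 13 mm, flat ridges between them at z = 20 mm. Neighbouring cells are 26 mm apart, so 5 mm is free between them.
- contact (a point): Top edge of the free bay's fixed contact: charger x = +35, y = +13, z = 33 mm. Here the bay ends at the upright face of the display housing, against which the plus end of a cell rests when home. The housing's flat top is at z = 33 mm from x = 35 to 77 mm, over the full width.
- slider2 (a joint): Travel in m of the free bay's sprung minus slider: 0 at rest, grows as it is pushed to charger -x, at most 0.030; 0.016 with a cell home. Its flat upright face (15 mm wide, z = 14 to 30 mm) is at charger x = -19 mm at rest, leaving 54 mm to the contact face. Spring force about 2.5 N at rest, 4.5 N at 0.016, 6 N at 0.028.
- cell: A 21700 lithium cell: plain rigid cylinder 21 mm in diameter, 70 mm long, 70 g, orange wrap, the one to charge. Starts lying on the green cutting mat (3 mm thick). Origin at its centre; its x axis is the cylinder's axis and points to the plus end.
- cell_plus (a point): Centre of the orange cell's plus end face, 35 mm from its centre along its x: white ring and small steel disc. The other (minus) end is bare steel.
- charging_a: A 21700 lithium cell: plain rigid cylinder 21 mm in diameter, 70 mm long, 70 g, blue wrap, home in the bay at y = -39 mm. Origin at its centre, x along its axis.
- charging_b: A 21700 lithium cell: plain rigid cylinder 21 mm in diameter, 70 mm long, 70 g, blue wrap, home in the bay at y = -13 mm, beside the free one.
- charging_c: A 21700 lithium cell: plain rigid cylinder 21 mm in diameter, 70 mm long, 70 g, blue wrap, home in the bay at y = +39 mm, beside the free one.
- spare: A 21700 lithium cell: plain rigid cylinder 21 mm in diameter, 70 mm long, 70 g, green wrap, lying loose on the cutting mat; to be left alone. Origin at its centre, x along its axis.
- mat: Dark green cutting mat, 220 x 300 x 3 mm, fixed on the desk; origin at the centre of its underside.
- mouse: Black computer mouse, 105 x 60 x 34 mm, origin at the centre of its underside; bystander.
- torch: Dark metal torch standing on its head, 38 mm wide, 124 mm tall, origin at the centre of its underside; bystander.
- plug: White plug adapter, 45 x 42 x 28 mm, origin at the centre of its underside; bystander.
Not all that is in view belongs to the job. What is shaped like the charging_c but pink or yellow is not meant.

How it is judged:
By the outcome, as a careful person would: the job done as asked, in the order asked, and still so for the second after the job is handed in, with the robot touching nothing.
It also fails if it takes over 50 s, if anything falls off the work surface, if the arm or the gripper's body presses on something with over 40 N, if the wrist force passes 120 N, or if a joint passes its speed limit or range.

## Working session

There is one attempt and no reset: what is moved stays moved. The work goes in short steps, Python scripts to look and compute and a tool call to move; the robot and the scene stay as the last step left them, time stands still between calls to the robot, and variables do not carry over. Pictures are saved under pics/ and viewed, at most 13 in all, crops included, and the job is handed in when it is done.

Besides the shell and the picture viewer there is one more tool, called after ">>>" as name(argument=value, ...) on one line, values as JSON. apply_moves: Moves the arm, as the interface text tells. Its arguments: {"type":"object","properties":{"rows":{"type":"array","items":{"type":"array","items":{"type":"number"}}},"claw":{"type":"number"},"newtons":{"type":"number"}},"required":["rows"]}

```bash
mkdir -p pics; cat > h.py <<'E'
import numpy as np, cv2
from scipy.spatial.transform import Rotation as R
from bench import r
def cam(f):
    K=np.array(f["intrinsics"]);e=np.array(f["eye"]);a=np.array(f["attitude"])
    if a.shape!=(3,3): a=R.from_rotvec(a).as_matrix() if a.size==3 else R.from_quat(a).as_matrix()
    return K,e,a
def proj(f,p):
    K,e,a=cam(f);c=(np.atleast_2d(p)-e)@a; q=np.c_[c[:,0],-c[:,1],-c[:,2]]@K.T
    return q[:,:2]/q[:,2:]
def ray(f,uv,z):
    K,e,a=cam(f);d=np.linalg.inv(K)@[uv[0],uv[1],1];d=a@[d[0],-d[1],-d[2]]
    return e+d*(z-e[2])/d[2]
def save(f,n): cv2.imwrite("pics/"+n,cv2.cvtColor(f["pixels"],cv2.COLOR_RGB2BGR))
E
python3 - <<'E'
from h import *
for n in("scene","top"):
    f=r.grab_frame(n);save(f,n+"0.png");print(n,f.keys(),np.array(f["intrinsics"]).tolist(),f["eye"],f["attitude"])
    for t in["charger","bay","contact","cell","cell_plus","charging_a","spare","mat","slider2"]:
        try:
            for d in r.landmark_of(f,t)[:5]:
                print(t,np.round(d["point"]),round(d["conf"],2),np.round(ray(f,d["point"],{"charger":0,"bay":.026,"contact":.033,"charging_a":.026,"mat":0,"slider2":.025}.get(t,.0135)),4))
        except Exception as x: print(t,x)
o=r.get_obs();print(o)
E
```

```text
scene dict_keys(['pixels', 'intrinsics', 'eye', 'attitude', 'shot']) [[452.7662002862635, 0.0, 317.9809845608475], [0.0, 452.7662002862635, 201.91629420058246], [0.0, 0.0, 1.0]] [1.31668214 0.33070159 0.78265937] [0.5137817  0.88271962 1.90933553]
charger [312. 207.] 0.75 [ 0.5474 -0.1108  0.    ]
charger [359. 304.] 0.65 [0.77   0.1243 0.    ]
bay [309. 202.] 0.63 [ 0.5565 -0.1133  0.026 ]
contact [295. 190.] 0.59 [ 0.5412 -0.1618  0.033 ]
cell [478. 249.] 0.53 [0.5115 0.3096 0.0135]
cell_plus [462. 246.] 0.85 [0.519  0.2741 0.0135]
charging_a [313. 197.] 0.74 [ 0.5345 -0.1131  0.026 ]
charging_a [326. 168.] 0.71 [ 0.4069 -0.1394  0.026 ]
charging_a [298. 205.] 0.61 [ 0.5799 -0.1321  0.026 ]
charging_a [285. 239.] 0.57 [ 0.7005 -0.0972  0.026 ]
charging_a [321. 192.] 0.51 [ 0.5081 -0.103   0.026 ]
spare [402. 223.] 0.65 [0.5084 0.1232 0.0135]
mat [429. 250.] 0.65 [0.5538 0.2075 0.    ]
slider2 it knows: bay, cell, cell_plus, charger, charging, contact, mat, mouse, plug, spare, torch
top dict_keys(['pixels', 'intrinsics', 'eye', 'attitude', 'shot']) [[384.9164470542654, 0.0, 326.4629
[... 893 characters left out ...]
 torch
{'clock': 0.9, 'joints': array([-1.30207818,  0.47692061,  0.02242568,  1.55537182, -0.01150627,
        1.10927   , -0.08307264]), 'qvel': array([-0.00023094, -0.00041867,  0.00085617,  0.00181678, -0.00102682,
        0.00195502, -0.0008577 ]), 'tau': array([ 6.87068587e-04, -5.96313822e+01,  1.60598259e+00, -2.81542557e+01,
        1.23145324e-02,  1.57730588e-03, -2.52118667e-06]), 'tcp_pos': array([0.24839691, 0.62768346, 0.23137361]), 'orientation': array([5.88436909e-01, 3.08598450e+00, 2.50121697e-04]), 'contact_force': array([0.56408239, 0.43544648, 0.06204232]), 'moment': array([ 0.03685884,  0.04344868, -0.01987322]), 'gripper_force': 0.0, 'grip_width': 0.08542397320246797}
```

View pics/scene0.png

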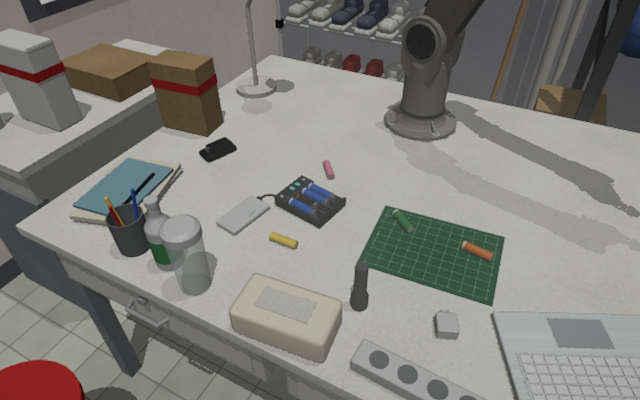

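View pics/top0.png

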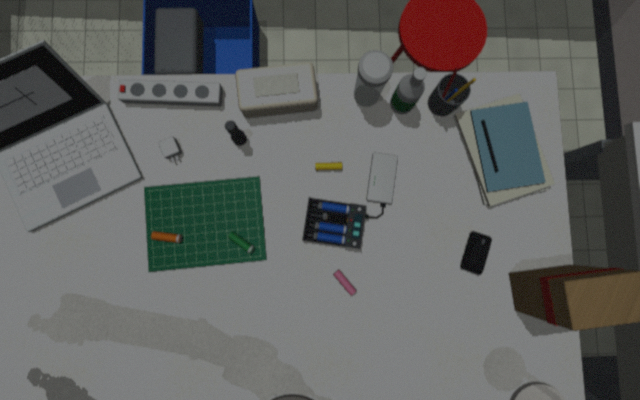

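The charger's display end points to world −y, and its free bay is at about (332,218) in the top picture. The orange cell lies at about (167,237) with its plus end to the right. Next I fit the poses more finely.

```bash
cat > fit.py <<'E'
from h import *
from scipy.optimize import minimize
def cyl(c,yaw,L=.07,rad=.0105,pitch=0):
    a=np.array([np.cos(yaw)*np.cos(pitch),np.sin(yaw)*np.cos(pitch),np.sin(pitch)])
    n=np.cross([0,0,1],a);n/=np.linalg.norm(n);m=np.cross(a,n);t=np.linspace(0,2*np.pi,24)[:,None]
    ring=rad*(np.cos(t)*n+np.sin(t)*m)
    return np.r_[c-a*L/2+ring,c+a*L/2+ring]
S=8
def render(f,bodies,box):
    x0,y0,w,h=box;im=np.zeros((h*S,w*S),np.uint8)
    for b in bodies:
        p=((proj(f,b)-[x0-.5,y0-.5])*S).astype(np.float32)
        cv2.fillConvexPoly(im,np.round(cv2.convexHull(p)).astype(np.int32),1)
    return cv2.resize(im.astype(np.float32),(w,h),interpolation=cv2.INTER_AREA)
def fit(frames,masks,boxes,model,x0,step):
    def cost(x): return sum(((render(f,model(x),b)-m[b[1]:b[1]+b[3],b[0]:b[0]+b[2]])**2).sum() for f,m,b in zip(frames,masks,boxes))
    s=np.vstack([x0]+[np.array(x0)+np.eye(len(x0))[i]*step[i] for i in range(len(x0))])
    q=minimize(cost,x0,method="Nelder-Mead",options=dict(initial_simplex=s,xatol=1e-5,fatol=1e-3))
    return q.x,q.fun
def chg(x,ys=(-.039,-.013,.039)):
    c,s=np.cos(x[2]),np.sin(x[2])
    return [cyl(np.array([x[0]-s*y,x[1]+c*y,.026]),x[2]) for y in ys]
def cell(x): return [cyl(np.array([x[0],x[1],.0135]),x[2])]
E
python3 - <<'E'
from fit import *
fs=[r.grab_frame(n) for n in("scene","top")]
def soft(f,thing,k):
    m=np.zeros((400,640),np.float32)
    for d in r.outline_of(f,thing)[:k]:
        print(thing,d["rect"],round(d["conf"],2)); m=np.maximum(m,d["pixels"])
    return m
def hue(f,lo,hi,smin=90):
    h=cv2.cvtColor(f["pixels"],cv2.COLOR_RGB2HSV);return ((h[...,0]>=lo)&(h[...,0]<=hi)&(h[...,1]>smin)).astype(np.float32)
B=[(265,170,90,60),(295,190,80,65)];C=[(450,230,55,40),(140,222,55,30)]
bl=[hue(f,105,125) for f in fs];orr=[hue(f,3,20) for f in fs]
oc=[soft(f,"cell",1) for f in fs]
for nm,ii in(("both",[0,1]),("scene",[0]),("top",[1])):
    g=lambda a:[a[i] for i in ii]
    print(nm,"charger blue",fit(g(fs),g(bl),g(B),chg,[.538,-.120,-1.65],[.01,.01,.1]))
    print(nm,"cell orange",fit(g(fs),g(orr),g(C),cell,[.513,.305,-1.65],[.01,.01,.1]), "net",fit(g(fs),g(oc),g(C),cell,[.513,.305,-1.65],[.01,.01,.1]))
    x=[]
out=[]
for f,b,c in zip(fs,B,C):
    for q in(b,c):
        x,y,w,h=q;im=cv2.cvtColor(f["pixels"][y:y+h,x:x+w],cv2.COLOR_RGB2BGR);out.append(cv2.resize(cv2.resize(im,None,fx=4,fy=4,interpolation=cv2.INTER_CUBIC),(380,int(380*h/w))))
H=290;pad=lambda i:cv2.copyMakeBorder(i[:H],0,max(0,H-i.shape[0]),0,10,cv2.BORDER_CONSTANT)
out=[pad(i) for i in out]
cv2.imwrite("pics/crop.png",np.vstack([np.hstack(out[:2]),np.hstack(out[2:])]))
E
```

```text
cell [459.4, 239.6, 37.1, 22.5] 0.73
cell [153.4, 228.8, 28.5, 12.0] 0.64
both charger blue (array([ 0.54022461, -0.11305982, -1.7584634 ]), np.float64(340.26953125))
both cell orange (array([ 0.51541491,  0.31033753, -1.70017593]), np.float64(102.255615234375)) net (array([ 0.51511696,  0.30531114, -1.71327037]), np.float64(27.309326171875))
scene charger blue (array([ 0.54022099, -0.1208705 , -1.78938356]), np.float64(167.554931640625))
scene cell orange (array([ 0.51535604,  0.30555579, -1.67903112]), np.float64(40.6123046875)) net (array([ 0.51571208,  0.30511706, -1.71823319]), np.float64(9.552734375))
top charger blue (array([ 0.54036128, -0.11091967, -1.75245646]), np.float64(162.517578125))
top cell orange (array([ 0.514108  ,  0.30827898, -1.71700689]), np.float64(43.908203125)) net (array([ 0.51484564,  0.30560682, -1.71316006]), np.float64(13.526123046875))
```

View pics/crop.png

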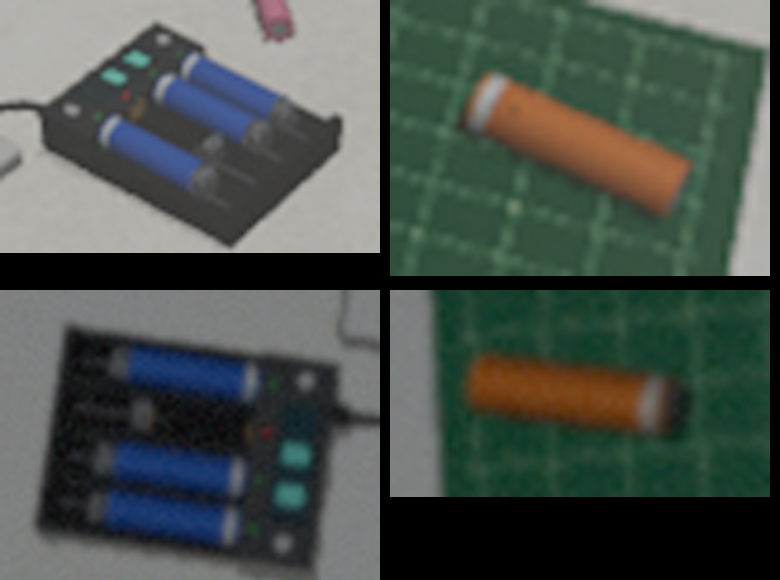

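```bash
python3 - <<'E'
from fit import *
fs=[r.grab_frame(n) for n in("scene","top")]
B=[(265,165,90,70),(290,185,90,75)]
ms=[];mc=[]
for f,b in zip(fs,B):
    m=np.zeros((400,640),np.float32)
    for d in r.outline_of(f,"charging_a"):
        x,y,w,h=d["rect"]
        ok=d["conf"]>.3 and b[0]<x+w/2<b[0]+b[2] and b[1]<y+h/2<b[1]+b[3]
        hs=cv2.cvtColor(f["pixels"],cv2.COLOR_RGB2HSV);hu=np.median(hs[d["pixels"]][:,0]) if d["pixels"].any() else 0
        print(d["rect"],round(d["conf"],2),ok,hu)
        if ok and 95<hu<130: m=np.maximum(m,d["pixels"])
    ms.append(m)
    c=[d for d in r.outline_of(f,"charger")]
    for d in c: print("charger",d["rect"],d["conf"])
    mc.append(c[0]["pixels"].astype(np.float32))
def box(x):
    c,s=np.cos(x[2]),np.sin(x[2]);out=[]
    for x0,x1,h in((-.072,.077,.02),(-.072,-.066,.028),(.035,.077,.033)):
        P=np.array([[a,b,z] for a in(x0,x1) for b in(-.056,.056) for z in(0,h)])
        out.append(np.c_[x[0]+c*P[:,0]-s*P[:,1],x[1]+s*P[:,0]+c*P[:,1],P[:,2]])
    return out+chg(x)
for nm,ii in(("both",[0,1]),("scene",[0]),("top",[1])):
    g=lambda a:[a[i] for i in ii]
    print(nm,"cells",fit(g(fs),g(ms),g(B),chg,[.54,-.118,-1.75],[.01,.01,.1]),"body",fit(g(fs),g(mc),g(B),box,[.54,-.118,-1.75],[.01,.01,.1]))
E
```

```text
[307.4, 182.1, 24.7, 16.1] 0.61 True 112.0
[286.9, 199.1, 26.5, 16.2] 0.57 True 112.0
[269.2, 231.9, 24.8, 16.8] 0.56 False 24.0
[301.4, 186.4, 20.4, 18.4] 0.45 True 112.0
charger [217.0, 171.0, 132.3, 61.8] 0.65
[314.6, 163.6, 28.9, 9.0] 0.76 False 26.0
[317.9, 232.7, 25.7, 12.4] 0.72 True 109.0
[320.7, 204.4, 30.3, 9.2] 0.7 True 109.0
[334.3, 270.2, 22.2, 25.0] 0.65 False 169.0
[318.6, 219.0, 29.9, 13.9] 0.47 True 109.0
[157.9, 140.0, 25.5, 23.3] 0.47 False 90.0
charger [303.9, 149.7, 93.6, 97.5] 0.63
both cells (array([ 0.54085097, -0.1170914 , -1.75378148]), np.float64(185.029296875)) body (array([ 0.5409422 , -0.11748709, -1.73929238]), np.float64(1732.890380859375))
scene cells (array([ 0.54136865, -0.12231066, -1.76061326]), np.float64(92.6650390625)) body (array([ 0.54197624, -0.11846494, -1.74800716]), np.float64(647.00341796875))
top cells (array([ 0.53988126, -0.11628156, -1.7442492 ]), np.float64(49.49560546875)) body (array([ 0.54056076, -0.11641071, -1.74581394]), np.float64(1063.7900390625))
```

```bash
cat > go.py <<'E'
from h import *
def T(yaw,pitch=0):  # tool y = cell normal, tool x = -cell axis, pitch lifts plus end
    a=np.array([np.cos(yaw)*np.cos(pitch),np.sin(yaw)*np.cos(pitch),np.sin(pitch)])
    n=np.array([-np.sin(yaw),np.cos(yaw),0]); return np.c_[-a,n,np.cross(-a,n)]
def delta(p,M,frm=None):
    o=r.get_obs();P,Q=(o["tcp_pos"],R.from_rotvec(o["orientation"]).as_matrix()) if frm is None else frm
    d=Q.T@(np.array(p)-P)/.25;t=R.from_matrix(Q.T@M).as_rotvec()/(np.pi/2)
    print("row",np.round(d,4).tolist(),np.round(t,4).tolist(),"mm",round(np.linalg.norm(d)*250,1),"deg",round(np.linalg.norm(t)*90,1))
def st():
    o=r.get_obs();print(round(o["clock"],2),np.round(o["tcp_pos"],4),np.round(o["orientation"],4),"F",np.round(o["contact_force"],1),"w",round(o["grip_width"],4),"gf",round(o["gripper_force"],1))
E
python3 - <<'E'
from go import *
delta([.5103,.2726,.10],T(-1.714))
E
```

```text
row [-1.4968, -0.9351, 0.5252] [0.0, -0.0, 0.8513] mm 460.3 deg 76.6
```

>>> apply_moves(rows=[[-0.95,-0.6,0.2,0,0,0.5],[-0.95,-0.6,0.2,0,0,0.5],[-0.95,-0.6,0.2,0,0,0.5],[-0.95,-0.6,0.2,0,0,0.5],[-0.95,-0.6,0.2,0,0,0.5]], claw=0.6)

```text
clock: 2.02
tcp_pos: [0.4161, 0.3972, 0.1811]
orientation: [1.733, 2.619, -0.001]
contact_force: [-0.1, 0.3, -0.4]
grip_width: 0.0513
gripper_force: 0.0
```

```bash
python3 - <<'E'
from go import *
st();delta([.5103,.2726,.08],T(-1.714))
E
```

```text
2.02 [0.4161 0.3972 0.1811] [ 1.7329e+00  2.6191e+00 -1.0000e-03] F [-0.1  0.3 -0.4] w 0.0513 gf 0.0
row [-0.6056, 0.1517, 0.4052] [0.0003, 0.0008, 0.3469] mm 186.1 deg 31.2
```

>>> apply_moves(rows=[[-0.6055,0.1515,0.405,0,0,0.347],[-0.6055,0.1515,0.405,0,0,0.347],[-0.6055,0.1515,0.405,0,0,0.347],[-0.6055,0.1515,0.405,0,0,0.347],[-0.6055,0.1515,0.405,0,0,0.347]])

```text
clock: 2.65
tcp_pos: [0.5088, 0.2774, 0.0801]
orientation: [-2.366, -2.066, -0.0]
contact_force: [-0.7, 0.2, 1.2]
grip_width: 0.0515
gripper_force: 0.0
```

```bash
python3 - <<'E'
from go import *
st();delta([.5103,.2726,.009],T(-1.714))
for n in("scene","top"):
    f=r.grab_frame(n);save(f,n+"1.png")
    print(n,proj(f,[[.5103,.2726,.08]]),[ (np.round(d["point"],1),round(d["conf"],2),ray(f,d["point"],.0135).round(4)) for t in("cell_plus","cell") for d in r.landmark_of(f,t)[:1]])
    p=proj(f,[[.5103,.2726,.05]])[0].astype(int);x,y=p-[40,30]
    cv2.imwrite(f"pics/{n}1c.png",cv2.resize(cv2.cvtColor(f["pixels"][y:y+60,x:x+80],cv2.COLOR_RGB2BGR),(400,300),interpolation=cv2.INTER_CUBIC))
cv2.imwrite("pics/c1.png",np.hstack([cv2.imread("pics/scene1c.png"),cv2.imread("pics/top1c.png")]))
E
```

```text
2.65 [0.5088 0.2774 0.0801] [-2.3665 -2.0656 -0.    ] F [-0.7  0.2  1.2] w 0.0515 gf 0.0
row [-0.0185, 0.0085, 0.2843] [-0.0002, -0.0002, 0.0049] mm 71.2 deg 0.4
scene [[468.49908347 223.02797348]] [(array([461.5, 243.8]), 0.85, array([0.5119, 0.2703, 0.0135])), (array([477.9, 250.3]), 0.67, array([0.515 , 0.309 , 0.0135]))]
top [[170.11141584 237.45050438]] [(array([181.3, 239.4]), 0.69, array([0.5059, 0.2689, 0.0135])), (array([169.2, 235.5]), 0.66, array([0.5165, 0.2994, 0.0135]))]
```

View pics/c1.png

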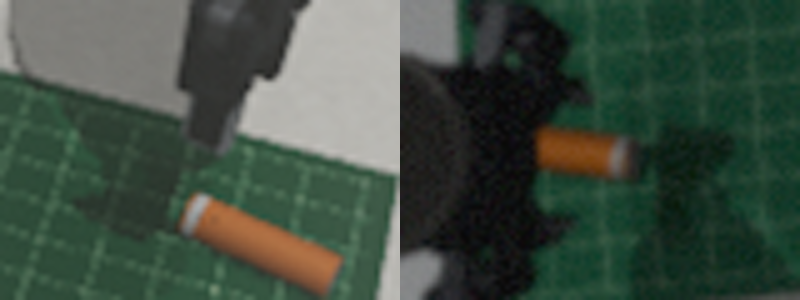

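The open fingers stand above the plus end, centred on the cell. The residual offset is just the arm still settling. I go down and grip.

>>> apply_moves(rows=[[0,0,0.15,0,0,0],[0,0,0.284,0,0,0],[0,0,0.284,0,0,0],[0,0,0.284,0,0,0]])

```text
clock: 3.45
tcp_pos: [0.5096, 0.2774, 0.0102]
orientation: [2.367, 2.065, 0.002]
contact_force: [0.6, -0.3, 0.3]
grip_width: 0.0514
gripper_force: 0.0
```

>>> apply_moves(rows=[[0,0,0,0,0,0],[0,0,0,0,0,0],[0,0,0,0,0,0],[0,0,0,0,0,0],[0,0,0,0,0,0]], claw=0, newtons=60)

```text
clock: 4.08
tcp_pos: [0.5097, 0.2774, 0.0105]
orientation: [-2.368, -2.065, -0.003]
contact_force: [-1.7, 0.0, 7.1]
grip_width: 0.0185
gripper_force: 58.4
```

>>> apply_moves(rows=[[0,0,0,0,0,0],[-0.016,0,0.016,0,0,0],[-0.016,0,0.016,0,0,0],[-0.016,0,0.016,0,0,0]], claw=0.5)

```text
clock: 4.58
tcp_pos: [0.5083, 0.2728, 0.0049]
orientation: [-2.368, -2.065, 0.001]
contact_force: [-0.7, -0.5, 0.2]
grip_width: 0.0425
gripper_force: 0.0
```

>>> apply_moves(rows=[[0,0,0,0,0,0],[0,0,0,0,0,0],[0,0,0,0,0,0],[0,0,0,0,0,0]], claw=0, newtons=60)

```text
clock: 5.08
tcp_pos: [0.5085, 0.273, 0.0052]
orientation: [-2.368, -2.065, -0.0]
contact_force: [-0.4, 0.0, 3.4]
grip_width: 0.0182
gripper_force: 58.5
```

```bash
python3 - <<'E'
from go import *
st()
fs=[];P=[]
for n in("scene","top"):
    f=r.grab_frame(n)
    p=proj(f,[[.512,.29,.02]])[0].astype(int);x,y=p-[40,30]
    P.append(cv2.resize(cv2.cvtColor(f["pixels"][y:y+60,x:x+80],cv2.COLOR_RGB2BGR),(400,300),interpolation=cv2.INTER_CUBIC))
cv2.imwrite("pics/c2.png",np.hstack(P))
E
```

```text
5.08 [0.5085 0.273  0.0052] [-2.3678e+00 -2.0648e+00 -5.0000e-04] F [-0.4  0.   3.4] w 0.0182 gf 58.5
```

View pics/c2.png

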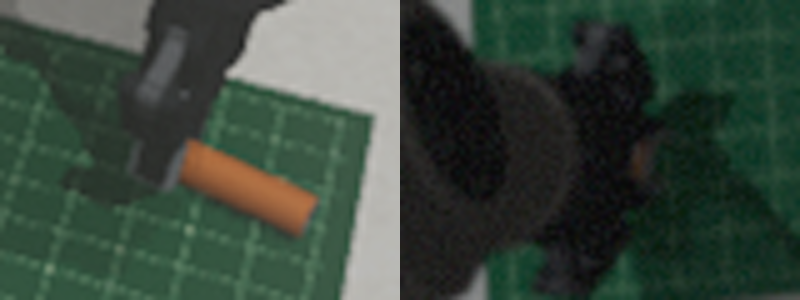

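>>> apply_moves(rows=[[0,0,0,0,0,0],[-0.012,0,-0.014,0,0,0],[-0.012,0,-0.014,0,0,0]], claw=0.4)

```text
clock: 5.55
tcp_pos: [0.5081, 0.2696, 0.0087]
orientation: [2.368, 2.064, 0.0]
contact_force: [-0.2, -0.2, -0.1]
grip_width: 0.0341
gripper_force: 0.0
```

>>> apply_moves(rows=[[0,0,0,0,0,0],[0,0,0,0,0,0],[0,0,0,0,0,0],[0,0,0,0,0,0]], claw=0, newtons=80)

```text
clock: 6.05
tcp_pos: [0.5081, 0.2699, 0.0089]
orientation: [2.368, 2.065, 0.0]
contact_force: [-1.3, -1.4, 5.3]
grip_width: 0.0168
gripper_force: 78.1
```

>>> apply_moves(rows=[[0,0,-0.12,0,0,0],[0,0,-0.32,0,0,0],[0,0,-0.32,0,0,0],[0,0,-0.32,0,0,0]])

```text
clock: 6.55
tcp_pos: [0.5074, 0.27, 0.088]
orientation: [-2.367, -2.065, 0.001]
contact_force: [-0.2, -0.2, -1.5]
grip_width: 0.0165
gripper_force: 78.3
```

```bash
python3 - <<'E'
from go import *
st()
P=[]
for n in("scene","top"):
    f=r.grab_frame(n)
    p=proj(f,[[.512,.30,.09]])[0].astype(int);x,y=p-[40,30]
    P.append(cv2.resize(cv2.cvtColor(f["pixels"][y:y+60,x:x+80],cv2.COLOR_RGB2BGR),(400,300),interpolation=cv2.INTER_CUBIC))
cv2.imwrite("pics/c3.png",np.hstack(P))
E
```

```text
6.55 [0.5074 0.27   0.088 ] [-2.3671e+00 -2.0650e+00  9.0000e-04] F [-0.2 -0.2 -1.5] w 0.0165 gf 78.3
```

View pics/c3.png

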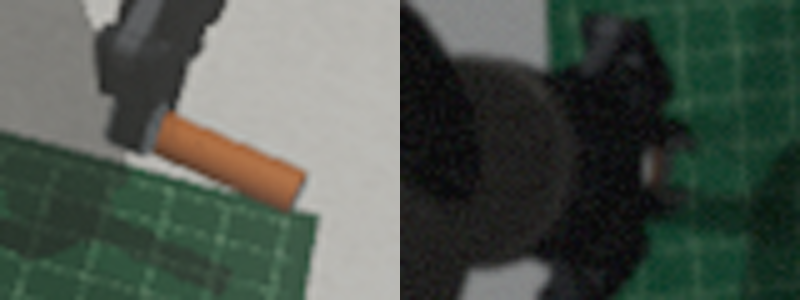

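The cell is held at its plus end and hangs about level, with roughly 55 mm sticking out. Next I measure its tilt in the grip.

```bash
cat > held.py <<'E'
from fit import *
def held(yaw,x0,box,plane):  # plane: point on axis line in xy; fit along, z, pitch, L
    f=r.grab_frame("scene");h=cv2.cvtColor(f["pixels"],cv2.COLOR_RGB2HSV)
    m=((h[...,0]>=3)&(h[...,0]<=20)&(h[...,1]>90)).astype(np.float32)
    a=np.array([np.cos(yaw),np.sin(yaw),0])
    def model(x):  # x: distance of minus end behind plane point, z of minus end, pitch, L
        d=np.array([a[0]*np.cos(x[2]),a[1]*np.cos(x[2]),np.sin(x[2])])
        e=np.array([plane[0],plane[1],0])-a*x[0]+[0,0,x[1]]
        return [cyl(e+d*x[3]/2,yaw,L=x[3],pitch=x[2])]
    q,c=fit([f],[m],[box],model,x0,[.004,.004,.1,-.005]);e=np.array([plane[0],plane[1],0])-a*q[0]+[0,0,q[1]]
    print("minus end",e.round(4),"pitch deg",np.degrees(q[2]).round(1),"L",q[3].round(4),"behind",q[0].round(4),"cost",c);return q
E
python3 - <<'E'
from held import *
f=r.grab_frame("scene");p=proj(f,[[.512,.30,.09]])[0].astype(int)
held(-1.714,[.065,.0935,0,.055],(int(p[0])-40,int(p[1])-30,80,60),[.5074,.270])
E
```

```text
minus end [0.5173 0.3385 0.0889] pitch deg 1.9 L 0.0594 behind 0.0692 cost 28.93408203125
```

```bash
cat >> go.py <<'E'
YC=-1.748;C0=np.array([.5405,-.117,0])
def ch(x,y,z): # mm charger -> world
    c,s=np.cos(YC),np.sin(YC);return C0+np.array([c*x-s*y,s*x+c*y,z])/1e3
def tool_for(xl,zl,tp,droop=1.0,e=3.5,s=69): # low minus corner at charger xl,zl ; tool pitch tp deg
    th=np.radians(tp+droop);cen=ch(xl-10.5*np.sin(th),13,zl+10.5*np.cos(th));M=T(YC,np.radians(tp))
    return cen-M@(np.array([s,0,-e+s*np.radians(droop)])/1e3),M
E
python3 - <<'E'
from go import *
st();p,M=tool_for(-8,67,18);print(p);delta(p,M)
E
```

```text
6.75 [0.5071 0.2696 0.0873] [-2.3675 -2.0648  0.0037] F [ 0.2 -0.1 -0.5] w 0.0166 gf 78.3
[ 0.54361634 -0.17334554  0.09606676]
row [-1.7354, 0.3854, -0.033] [0.003, -0.1989, 0.0259] mm 444.5 deg 18.1
```

>>> apply_moves(rows=[[-0.9,0.2,-0.1,0,-0.2,0.026],[-0.9,0.2,-0.1,0,-0.2,0.026],[-0.9,0.2,-0.1,0,-0.2,0.026],[-0.9,0.2,-0.1,0,-0.2,0.026],[-0.9,0.2,-0.1,0,-0.2,0.026]])

```text
clock: 7.38
tcp_pos: [0.5262, 0.0355, 0.1137]
orientation: [2.242, 1.862, -0.352]
contact_force: [0.0, -0.1, -0.7]
grip_width: 0.0168
gripper_force: 78.3
```

```bash
python3 - <<'E'
from go import *
st();p,M=tool_for(-8,67,18);delta(p,M)
E
```

```text
7.38 [0.5262 0.0355 0.1137] [ 2.2419  1.8616 -0.3516] F [ 0.  -0.1 -0.7] w 0.0168 gf 78.3
row [-0.746, 0.2208, 0.3196] [0.0024, 0.0014, -0.0052] mm 210.3 deg 0.5
```

>>> apply_moves(rows=[[-0.746,0.22,0.32,0,0,0],[-0.746,0.22,0.32,0,0,0],[-0.746,0.22,0.32,0,0,0],[-0.746,0.22,0.32,0,0,0],[-0.746,0.22,0.32,0,0,0]])

```text
clock: 8.0
tcp_pos: [0.5451, -0.1698, 0.0948]
orientation: [2.239, 1.867, -0.35]
contact_force: [0.4, -0.1, -0.2]
grip_width: 0.0166
gripper_force: 78.3
```

```bash
python3 - <<'E'
from held import *
from go import *
st();p,M=tool_for(-8,67,18);delta(p,M)
P=[]
f=r.grab_frame("scene");q=proj(f,[ch(-5,13,70)])[0].astype(int)
held(YC,[.069,.080,.33,.055],(int(q[0])-45,int(q[1])-45,80,80),r.get_obs()["tcp_pos"][:2])
print("expect minus centre",(p+M@np.array([.069,0,-.0023])).round(4))
for n in("scene","top"):
    f=r.grab_frame(n)
    x,y=proj(f,[ch(0,0,50)])[0].astype(int)-[52,39]
    im=cv2.cvtColor(f["pixels"][y:y+78,x:x+104],cv2.COLOR_RGB2BGR);im=cv2.resize(im,(400,300),interpolation=cv2.INTER_CUBIC)
    # overlay of bay points
    for pt in([-19,13,20],[35,13,33],[-72,-56,20],[77,56,33],[77,-56,33],[-72,56,20],[0,39,36.5],[0,-13,36.5]):
        u=((proj(f,[ch(*pt)])[0]-[x,y]+.5)*400/104).astype(int);cv2.circle(im,tuple(int(k) for k in u),3,(0,0,255),1)
    P.append(im)
cv2.imwrite("pics/c4.png",np.hstack(P))
E
```

```text
8.0 [ 0.5451 -0.1698  0.0948] [ 2.239  1.867 -0.35 ] F [ 0.4 -0.1 -0.2] w 0.0166 gf 78.3
row [-0.0157, -0.0031, -0.0002] [0.0028, 0.0004, -0.0026] mm 4.0 deg 0.4
minus end [ 0.5567 -0.1055  0.0742] pitch deg 20.6 L 0.0561 behind 0.0633 cost 13.469970703125
expect minus centre [ 0.5553 -0.1081  0.0769]
```

View pics/c4.png

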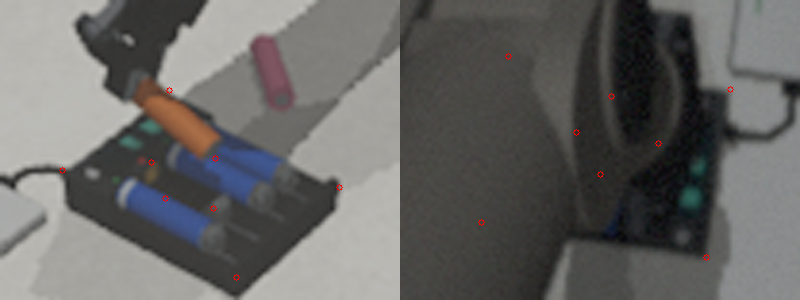

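```bash
python3 - <<'E'
from go import *
st()
for z in(35,18):
    p,M=tool_for(-8,z,18,droop=1.7);print(p);delta(p,M)
E
```

```text
8.2 [ 0.5461 -0.1661  0.0949] [ 2.2336  1.8742 -0.3472] F [ 0.4  0.2 -0.3] w 0.0165 gf 78.3
[ 0.54368359 -0.17296998  0.06482599]
row [0.0097, -0.0053, 0.1234] [0.0041, -0.0006, 0.001] mm 31.0 deg 0.4
[ 0.54368359 -0.17296998  0.04782599]
row [0.0306, -0.0057, 0.1881] [0.0041, -0.0006, 0.001] mm 47.7 deg 0.4
```

>>> apply_moves(rows=[[0.005,-0.005,0.06,0.004,0,0],[0.01,-0.005,0.123,0.004,0,0],[0.01,-0.005,0.123,0.004,0,0],[0.01,-0.005,0.123,0.004,0,0]])

```text
clock: 8.7
tcp_pos: [0.5432, -0.1753, 0.0652]
orientation: [2.24, 1.872, -0.355]
contact_force: [0.4, 1.0, -0.0]
grip_width: 0.0167
gripper_force: 78.4
```

```bash
python3 - <<'E'
from held import *
from go import *
st()
p,M=tool_for(-8,18,18,droop=1.7);delta(p,M)
f=r.grab_frame("scene");q=proj(f,[ch(-5,13,40)])[0].astype(int)
held(YC,[.069,.050,.33,.055],(int(q[0])-45,int(q[1])-45,80,80),r.get_obs()["tcp_pos"][:2])
x,y=proj(f,[ch(0,0,30)])[0].astype(int)-[40,30]
cv2.imwrite("pics/c5.png",cv2.resize(cv2.cvtColor(f["pixels"][y:y+60,x:x+80],cv2.COLOR_RGB2BGR),(640,480),interpolation=cv2.INTER_CUBIC))
E
```

```text
8.7 [ 0.5432 -0.1753  0.0652] [ 2.2401  1.8715 -0.355 ] F [ 0.4  1.  -0. ] w 0.0167 gf 78.4
row [0.0306, 0.0001, 0.0631] [-0.0003, 0.0001, -0.001] mm 17.5 deg 0.1
minus end [ 0.5547 -0.1123  0.0435] pitch deg 21.2 L 0.0566 behind 0.064 cost 10.060546875
```

View pics/c5.png

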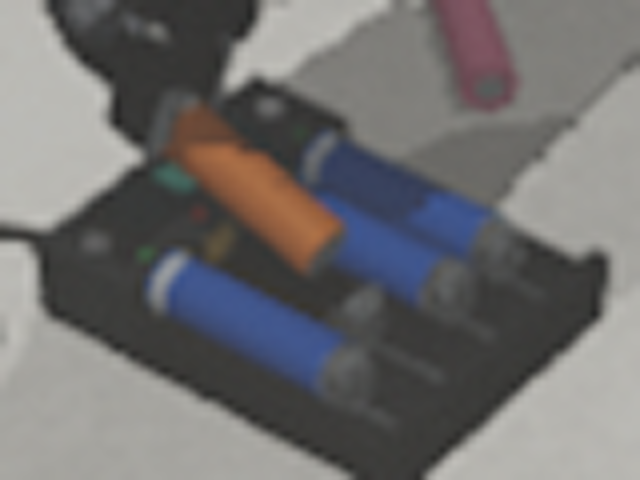

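The tilted cell hangs over the free bay with its minus end just ahead of the slider, in line with the bay. I lower it further.

>>> apply_moves(rows=[[0.015,0,0.03,0,0,0],[0.03,0,0.058,0,0,0],[0.03,0,0.058,0,0,0],[0.03,0,0.058,0,0,0]])

```text
clock: 9.3
tcp_pos: [0.5438, -0.1726, 0.0492]
orientation: [2.24, 1.872, -0.355]
contact_force: [0.1, 1.1, -0.2]
grip_width: 0.0168
gripper_force: 78.4
```

```bash
python3 - <<'E'
from held import *
from go import *
st()
for a in((-8,15.5,18),(-14,15.5,18),(-24,15.5,16),(-35,15.5,13)):
    p,M=tool_for(*a,droop=2);delta(p,M)
f=r.grab_frame("scene");q=proj(f,[ch(-5,13,40)])[0].astype(int)
held(YC,[.069,.030,.35,.055],(int(q[0])-45,int(q[1])-45,80,80),r.get_obs()["tcp_pos"][:2])
E
```

```text
9.3 [ 0.5438 -0.1726  0.0492] [ 2.2399  1.8717 -0.3546] F [ 0.1  1.1 -0.2] w 0.0168 gf 78.4
row [0.0037, -0.0001, 0.0139] [-0.0001, 0.0, -0.0009] mm 3.6 deg 0.1
row [0.0265, -0.0001, 0.0065] [-0.0001, 0.0, -0.0009] mm 6.8 deg 0.1
row [0.0634, -0.0002, 0.0037] [-0.0001, 0.0223, -0.0009] mm 15.9 deg 2.0
row [0.1042, -0.0003, 0.0046] [-0.0001, 0.0556, -0.0009] mm 26.1 deg 5.0
minus end [ 0.555  -0.1104  0.0265] pitch deg 21.3 L 0.0565 behind 0.0633 cost 7.83935546875
```

>>> apply_moves(rows=[[0.026,0,0.006,0,0,0],[0.045,0,0.005,0,0.01,0],[0.063,0,0.004,0,0.022,0],[0.063,0,0.004,0,0.022,0]])

```text
clock: 9.9
tcp_pos: [0.5464, -0.1589, 0.0438]
orientation: [2.261, 1.887, -0.317]
contact_force: [0.1, -4.8, 0.8]
grip_width: 0.0166
gripper_force: 78.5
```

```bash
python3 - <<'E'
from held import *
from go import *
st()
for a in((-24,15.5,16),(-35,15.5,13),(-37,15.5,11)):
    p,M=tool_for(*a,droop=2);delta(p,M)
f=r.grab_frame("scene");q=proj(f,[ch(-15,13,40)])[0].astype(int)
held(YC,[.069,.030,.35,.055],(int(q[0])-45,int(q[1])-45,80,80),r.get_obs()["tcp_pos"][:2])
E
```

```text
9.9 [ 0.5464 -0.1589  0.0438] [ 2.2612  1.8871 -0.317 ] F [ 0.1 -4.8  0.8] w 0.0166 gf 78.5
row [0.0036, -0.0007, 0.0003] [0.0001, 0.0, -0.0017] mm 0.9 deg 0.2
row [0.0443, -0.0008, 0.0026] [0.0002, 0.0334, -0.0017] mm 11.1 deg 3.0
row [0.0514, -0.0009, 0.0101] [0.0002, 0.0556, -0.0017] mm 13.1 deg 5.0
minus end [ 0.5575 -0.0965  0.0239] pitch deg 19.4 L 0.0557 behind 0.0634 cost 12.7275390625
```

>>> apply_moves(rows=[[0.02,0,0.0,0,0.01,0],[0.04,0,0.0,0,0.02,0],[0.056,0,-0.001,0,0.025,0],[0.056,0,-0.001,0,0.025,0]])

```text
clock: 10.5
tcp_pos: [0.5488, -0.1451, 0.0399]
orientation: [2.283, 1.907, -0.275]
contact_force: [-0.4, -6.1, 1.7]
grip_width: 0.0166
gripper_force: 78.9
```

```bash
python3 - <<'E'
from held import *
from go import *
st()
for a in((-38,15.5,13),(-38,15.5,11),(-38,15.5,10)):
    p,M=tool_for(*a,droop=2.5);delta(p,M)
f=r.grab_frame("scene");q=proj(f,[ch(-15,13,40)])[0].astype(int)
k=held(YC,[.069,.030,.3,.055],(int(q[0])-45,int(q[1])-45,80,80),r.get_obs()["tcp_pos"][:2])
x,y=proj(f,[ch(0,0,30)])[0].astype(int)-[40,30]
cv2.imwrite("pics/c6.png",cv2.resize(cv2.cvtColor(f["pixels"][y:y+60,x:x+80],cv2.COLOR_RGB2BGR),(640,480),interpolation=cv2.INTER_CUBIC))
E
```

```text
10.5 [ 0.5488 -0.1451  0.0399] [ 2.2832  1.9071 -0.2747] F [-0.4 -6.1  1.7] w 0.0166 gf 78.9
row [-0.0021, -0.0004, -0.0025] [0.0001, 0.0083, -0.0012] mm 0.8 deg 0.8
row [-0.0032, -0.0004, 0.0071] [0.0001, 0.0305, -0.0012] mm 1.9 deg 2.7
row [-0.0036, -0.0004, 0.0119] [0.0001, 0.0416, -0.0012] mm 3.1 deg 3.7
minus end [ 0.5598 -0.0836  0.024 ] pitch deg 15.5 L 0.0538 behind 0.0626 cost 12.42333984375
```

View pics/c6.png

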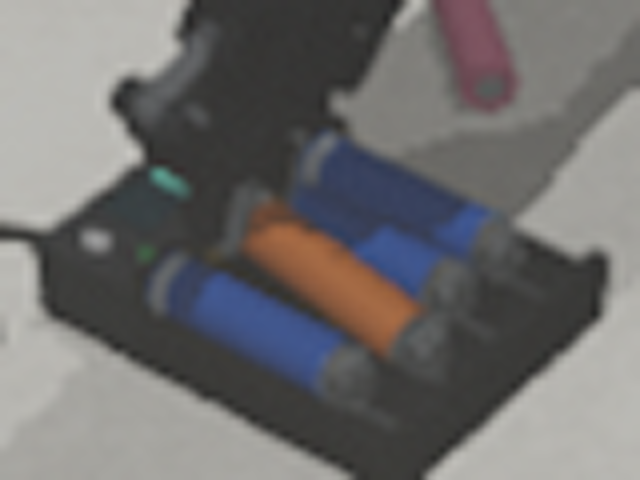

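The slider is pushed back past the home position of its neighbours and the plus end looks clear of the contact. I lower it carefully below the contact edge.

>>> apply_moves(rows=[[-0.001,0,0.006,0,0.015,0],[-0.003,0,0.012,0,0.035,0],[-0.003,0,0.012,0,0.035,0]])

```text
clock: 10.98
tcp_pos: [0.5482, -0.1476, 0.0373]
orientation: [2.316, 1.931, -0.214]
contact_force: [-0.1, -5.0, 1.4]
grip_width: 0.0167
gripper_force: 78.4
```

>>> apply_moves(rows=[[0.002,0,0.005,0,0.01,0],[0.004,0,0.009,0,0.022,0],[0.004,0,0.009,0,0.022,0]])

```text
clock: 11.35
tcp_pos: [0.5484, -0.1467, 0.0348]
orientation: [2.334, 1.947, -0.175]
contact_force: [0.1, -6.2, 0.3]
grip_width: 0.0169
gripper_force: 78.5
```

>>> apply_moves(rows=[[0,0,0.005,0,0.01,0],[0.0,0,0.009,0,0.022,0],[0.0,0,0.009,0,0.022,0]])

```text
clock: 11.72
tcp_pos: [0.5486, -0.1466, 0.0327]
orientation: [2.352, 1.963, -0.136]
contact_force: [-0.6, -5.9, 2.9]
grip_width: 0.0168
gripper_force: 79.9
```

```bash
python3 - <<'E'
from held import *
from go import *
st()
f=r.grab_frame("scene");q=proj(f,[ch(-15,13,40)])[0].astype(int)
k=held(YC,[.069,.030,.2,.055],(int(q[0])-45,int(q[1])-45,80,80),r.get_obs()["tcp_pos"][:2])
E
```

```text
11.72 [ 0.5486 -0.1466  0.0327] [ 2.352   1.9634 -0.1356] F [-0.6 -5.9  2.9] w 0.0168 gf 79.9
minus end [ 0.5596 -0.085   0.0237] pitch deg 10.0 L 0.0541 behind 0.0625 cost 10.573974609375
```

>>> apply_moves(rows=[[0,0,0,0,0,0],[0,0,-0.01,0,0,0],[0,0,-0.04,0,0,0],[0,0,-0.12,0,0,0],[0,0,-0.2,0,0,0]], claw=0.29)

```text
clock: 12.45
tcp_pos: [0.5499, -0.1388, 0.0828]
orientation: [2.35, 1.967, -0.135]
contact_force: [0.1, -0.1, -0.4]
grip_width: 0.0246
gripper_force: 0.0
```

>>> apply_moves(rows=[[0.04,0,0,0,0,0],[0.04,0,0,0,0,0]], claw=0)

```text
clock: 12.7
tcp_pos: [0.5515, -0.1283, 0.0804]
orientation: [2.349, 1.969, -0.136]
contact_force: [-0.4, 0.1, -0.5]
grip_width: -0.0001
gripper_force: 0.0
```

```bash
python3 - <<'E'
from go import *
st()
p=ch(24,13,50);delta(p,T(YC));p=ch(24,13,38);delta(p,T(YC))
f=r.grab_frame("scene")
x,y=proj(f,[ch(0,0,30)])[0].astype(int)-[40,30]
cv2.imwrite("pics/c7.png",cv2.resize(cv2.cvtColor(f["pixels"][y:y+60,x:x+80],cv2.COLOR_RGB2BGR),(640,480),interpolation=cv2.INTER_CUBIC))
E
```

```text
12.7 [ 0.5515 -0.1283  0.0804] [ 2.3492  1.9688 -0.1355] F [-0.4  0.1 -0.5] w -0.0001 gf 0.0
row [-0.0451, 0.0006, 0.1275] [-0.0002, 0.0732, 0.0009] mm 33.8 deg 6.6
row [-0.0396, 0.0006, 0.1752] [-0.0002, 0.0732, 0.0009] mm 44.9 deg 6.6
```

View pics/c7.png

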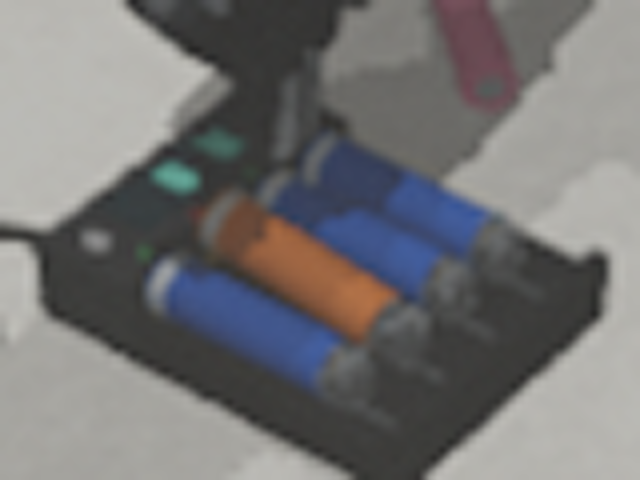

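The cell is nearly home: its minus end is on the slider and its plus end, slightly raised, is caught against the contact face. I now press it down with the shut fingertip.

>>> apply_moves(rows=[[-0.045,0,0.0,0,0.073,0],[-0.045,0,0.06,0,0.073,0],[-0.045,0,0.11,0,0.073,0],[-0.045,0,0.11,0,0.073,0]])

```text
clock: 13.25
tcp_pos: [0.5477, -0.1434, 0.0531]
orientation: [-2.408, -2.015, 0.006]
contact_force: [0.4, 0.5, 0.7]
grip_width: 0.0001
gripper_force: 0.0
```

```bash
python3 - <<'E'
from go import *
st();p=ch(24,13,37);delta(p,T(YC))
E
```

```text
13.25 [ 0.5477 -0.1434  0.0531] [-2.4083 -2.0154  0.0056] F [0.4 0.5 0.7] w 0.0001 gf 0.0
row [0.0031, 0.0054, 0.0644] [-0.0021, 0.0012, 0.0] mm 16.2 deg 0.2
```

>>> apply_moves(rows=[[0,0.005,0.012,0,0,0],[0,0.005,0.024,0,0,0],[0,0.005,0.036,0,0,0],[0,0.005,0.036,0,0,0]])

```text
clock: 13.75
tcp_pos: [0.5503, -0.1448, 0.046]
orientation: [2.409, 2.014, -0.001]
contact_force: [0.2, -0.5, 0.6]
grip_width: -0.0002
gripper_force: 0.2
```

>>> apply_moves(rows=[[0,0,0.008,0,0,0],[0,0,0.016,0,0,0],[0,0,0.022,0,0,0],[0,0,0.022,0,0,0]])

```text
clock: 14.25
tcp_pos: [0.5499, -0.1449, 0.0403]
orientation: [2.41, 2.014, -0.002]
contact_force: [-0.0, -0.4, -0.1]
grip_width: -0.0001
gripper_force: 0.3
```

>>> apply_moves(rows=[[0,0,0.005,0,0,0],[0,0,0.01,0,0,0],[0,0,0.014,0,0,0],[0,0,0.014,0,0,0]])

```text
clock: 14.75
tcp_pos: [0.5502, -0.1452, 0.0376]
orientation: [2.41, 2.013, -0.001]
contact_force: [-1.1, -0.8, 8.8]
grip_width: -0.0001
gripper_force: 4.2
```

>>> apply_moves(rows=[[0,0,0.004,0,0,0],[0,0,0.006,0,0,0],[0,0,0.006,0,0,0]])

```text
clock: 15.12
tcp_pos: [0.5504, -0.1453, 0.0373]
orientation: [2.41, 2.013, 0.0]
contact_force: [-6.7, -0.4, 20.7]
grip_width: 0.0
gripper_force: 10.4
```

>>> apply_moves(rows=[[0,0,-0.1,0,0,0],[0,0,-0.3,0,0,0],[-0.4,0,-0.5,0,0,0],[-0.8,0,-0.5,0,0,0],[-0.8,0,-0.5,0,0,0]])

```text
clock: 15.75
tcp_pos: [0.518, -0.322, 0.158]
orientation: [2.408, 2.016, 0.0]
contact_force: [0.6, -0.8, 0.5]
grip_width: 0.0003
gripper_force: 0.0
```

```bash
python3 - <<'E'
from fit import *
from go import *
st();P=[]
for n in("scene","top"):
    f=r.grab_frame(n)
    x,y=proj(f,[ch(0,0,30)])[0].astype(int)-[40,40]
    P.append(cv2.resize(cv2.cvtColor(f["pixels"][y:y+80,x:x+80],cv2.COLOR_RGB2BGR),(400,400),interpolation=cv2.INTER_CUBIC))
    h=cv2.cvtColor(f["pixels"],cv2.COLOR_RGB2HSV)
    for nm,lo,hi,y0 in(("or",3,20,13),("blue c",105,125,39),("blue b",105,125,-13)):
        m=((h[...,0]>=lo)&(h[...,0]<=hi)&(h[...,1]>90)).astype(np.float32)
        hull=cv2.dilate((render(f,[cyl(ch(0,y0,26),YC,rad=.014)],(0,0,640,400))>.3).astype(np.uint8),None)
        m*=hull
        q=fit([f],[m],[(250,150,140,110)],lambda v:[cyl(ch(v[0],y0,v[1]*1e3),YC,L=v[3],pitch=v[2])],[0,.026,0,.06],[3,.003,.05,-.005]) if n=="scene" else None
        ys,xs=np.nonzero(m);u=proj(f,[ch(0,y0,26)])[0];print(n,nm,"centroid-pred px",round(xs.mean()-u[0],2),round(ys.mean()-u[1],2), None if q is None else (q[0].round(4),np.degrees(q[0][2]).round(1)))
cv2.imwrite("pics/c8.png",np.hstack(P))
E
```

```text
15.75 [ 0.518 -0.322  0.158] [2.4084e+00 2.0160e+00 2.0000e-04] F [ 0.6 -0.8  0.5] w 0.0003 gf 0.0
scene or centroid-pred px -0.49 0.02 (array([ 1.941 ,  0.025 , -0.0337,  0.0509]), np.float64(-1.9))
scene blue c centroid-pred px -0.08 0.43 (array([ 1.2092,  0.0243, -0.0296,  0.0519]), np.float64(-1.7))
scene blue b centroid-pred px 1.78 -1.1 (array([-2.756 ,  0.0313, -0.1402,  0.054 ]), np.float64(-8.0))
top or centroid-pred px -1.32 -0.29 None
top blue c centroid-pred px -1.53 -0.11 None
top blue b centroid-pred px -1.9 0.96 None
```

View pics/c8.png

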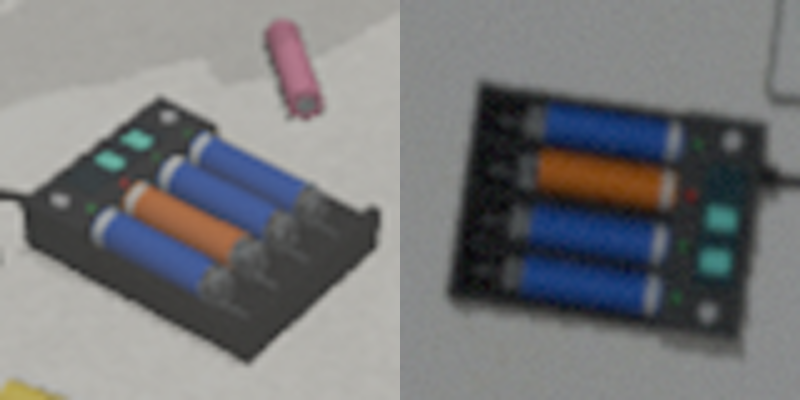

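The orange cell lies level in its bay in line with the blue cells, plus end at the display. Its fitted tilt and height match the blue cell beside it. Handing in.

```bash
python3 -c "
from bench import r
print(r.hand_in())"
```

```text
the job is handed in; nothing more can be done
None
```

The orange cell is on charge in the free bay, level and home with its plus end at the display; the blue cells are still home, nothing else was moved, and the job was handed in at about 16 s of the 50 s allowed.

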